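# Handlamp from the charging dock to the riser

### The arm

A 7-joint arm with a two-finger parallel gripper is mounted at the origin on the work surface. World frame = base frame: x ahead of the robot, y to its left, z up, the work surface at z = 0. Lengths are in m, angles in rad, forces in N, time in s.
With the tool pointing down it reaches from about 0.425 to 0.875 m from the base axis. Payload 4.7 kg.
Tool frame: the origin (TCP) lies between the finger pads; the fingertips stand 11 mm ahead of it and the grasp point (between the pads) lies 8 mm behind it; z points along the fingers, y is the line along which they close (so a half turn about z gives the same grasp; the last joint's range is limited). The gripper opens to 87 mm and grips with 3 to 60 N. Pads are 19 mm wide; open, the fingers measure 117 mm over their backs; the gripper's body (75 mm by 190 mm) begins 51 mm behind the grasp point.
Start: joints at [-1.089, 0.321, -0.07, 1.45, 0.023, 1.371, -0.057], TCP at [0.293, 0.58, 0.234] pointing down, gripper open.
Joint ranges: [-2.86, 2.86], [-0.3, 2.09], [-1.38, 1.24], [0.06, 2.45], [-1.56, 4.7], [0.09, 2.05], [-2.69, 2.69]. Speed limits (rad/s): [2.57, 2.57, 3.14, 3.14, 3.14, 3.14, 3.14].

### API

Orientations are given as a rotation vector (axis times angle).
In Python, from bench import ctrl gives the robot as it stands. The module is installed in compiled form; this text tells all that it offers.
- The arm moves only by the shell command python3 -m inch 'ROWS' [FORCE]. ROWS is JSON, a list of rows, each an object with "slide": the shift along the tool's x, y, z scaled (see below), a list of three; "angular": the turn, a rotation vector about the tool's x, y, z scaled (see below), a list of three; "claw": the opening, from -1 (shut) to 1 (fully open). In form: [{"slide": [tx, ty, tz], "angular": [rx, ry, rz], "claw": claw}, ...]. A call has 1 to 10 rows; each row is the pose to reach, as a shift and turn from the pose commanded when the call began, along the tool's axes at that moment; what a row does not reach only later rows make up. The controller multiplies each number of a shift by 0.25 m and each number of a turn by 30 degrees. A row lasts 1/10 s, in which the tool goes at most 50 mm and 8.59 degrees, less where a joint would pass 70% of its speed; a pose out of reach is approached as far as the arm can. A call with a number of a shift or a turn outside -1 to 1 is refused whole. A call with a gripper value outside its range is refused whole. The fingers move at their own pace and stop on an object; FORCE is the grip in N (left out, the last holds). Time passes only in rows, so rows that repeat a pose let the fingers close. It gives the time, the measured TCP pose, the force, the opening and the grip force at its end, in the units of the state.
- ctrl.get_state(): the state, without advancing time (a new reading comes with each control period).
- ctrl.get_image(name): name is "scene" or "top" or "wrist"; returns a dict with "color" (420x560x3 uint8, red, green, blue), "depth" (420x560 float32, m along the optical axis (not along the pixel's ray), 0 where there is no reading), "camera_matrix" (3x3 intrinsics, pixels), "dist_coeffs" ([k1, k2, p1, p2, k3] as OpenCV has them; the pictures are not rectified), "extrinsics" (4x4, takes a point from camera to world coordinates); the wrist camera has in their place "tool_from_camera" (4x4, takes a point from camera to tool coordinates, whose origin is the TCP and whose axes are the flange's). Camera axes: x right, y up, looking along -z (the intrinsics and any distortion apply to the point x, -y, -z); pixel columns grow to the right and rows downward; lengths in m; the calibration is good to about 2 mm. A picture is of the moment at which its call begins: read the wrist's pose just before it.
- ctrl.close_job(): hands the job in; it is judged then, once.
Trained networks look in the newest picture that a camera, given by its name, has taken for a name from the list of things; names that differ only in an ending like _2 or _b are one class to them, and where a whole thing is asked for, a point or a joint stands for the part that bears it (a point fixed in the world has none). Each returns a list of dicts, best first, with "confidence" (0 to 1); they miss things now and then, are a little off and sometimes report something else, mostly with a low value. They report only what shows in the picture. A call takes as long as a camera call. They do not tell look-alikes from the thing itself.
- ctrl.find_in(query, camera): "bbox" ([centre column, centre row, width, height] in pixels, round what is visible of it).
- ctrl.outline_of(query, camera): "mask" (420x560 bool, what is visible of it) and "bbox" ([centre column, centre row, width, height] in pixels, round what is visible of it).
The state is a dict: "time": time; "joint_positions": joint angles; "qd": joint speeds; "joint_torque": joint torques, N m; "position": TCP position; "tool_rot": TCP orientation; "ft_force": force on the tool from outside, world axes, zero at the start; "torque": the same for the moment, N m; "grip_width": opening from 0.0 (shut) to 1.0 (fully open); "grip_force": force on a finger pad.
Only numpy, scipy, OpenCV 4.12 (cv2) and the standard library are available. Lean on these libraries where they do the work, as an engineer would, in place of code of your own. Each camera call takes 0.05 s, during which the arm holds its last target. There are 200 camera calls.

### The job

Take the emergency handlamp out of its charging dock and stand it upright in the middle of the riser's platform, square to it, with the lens towards the platform's open front (away from the fence). Set it down gently: do not drop it or press it hard onto the platform. Leave the other things on the desk where they are.

Things in the scene. Friction and masses are not known exactly. Their poses are not given: they have to be found in the camera images.
- lamp: Emergency handlamp, about 0.55 kg (0.44 to 0.77): grey plastic box 90 mm deep (its x), 80 wide (y), 95 tall (z), with a black carrying handle on top. Origin: centre of its flat underside; z runs up to the handle, the round lens is on the -x side. It starts seated in the dock, facing as the dock does, leaning 30 degrees: its handle end leans towards the dock's -x side.
- lamp_grip (a point): Middle of the lamp's handle bar, 140 mm above the underside; axes as the lamp's. The bar runs along the lamp's x: 62 mm long, 20 mm wide (y), 18 mm tall, flat-sided, on two posts (20 mm wide, 14 mm thick) at x -24 and +24 mm; 36 mm of air between bar and box. Held by the bar, the lamp may swing in the grasp about y.
- lamp_lens (a point): Middle of the lamp's round lens, 57 mm to the lamp's -x side and 63 mm above the underside. Its ring, 56 mm across, stands 12 mm proud of the box.
- dock: Fixed charging dock on a 170 x 230 mm plate. Origin: centre, on the desk; z up; -x is the open side where the lamp comes out. A barred shelf hangs above the lamp, see dock_shelf: a gripper coming straight down on the handle does not fit. Come from the -x side with the tool tilted 30 to 45 degrees from vertical.
- dock_seat (a point): Centre of the dock's black seat, 50 mm above the desk, axes as the dock's. The seat leans 30 degrees (normal up and to -x) and has a lip 28 mm high along its low (-x) edge, cheeks 20 mm high 4 mm beside the lamp, no back wall. Lift the lamp 35 mm along its own leaning axis to clear the lip, then take it out to -x.
- dock_shelf (a point): Middle of the front (-x) edge of the grey shelf of flat bars over the dock, on its underside, 256 mm above the desk; axes as the dock's. The shelf is 14 mm thick, reaches 115 mm to either side and 155 mm back, on two rear posts. Its front edge is 16 mm in front (-x) of the middle of the lamp's handle, which is 171 mm above the desk.
- riser: Riser: fixed steel foot 150 x 150 x 10 mm and column, with a level platform 150 x 150 mm centred over the foot. Origin: centre of the foot's underside; z up. The platform's top is 52 to 112 mm above the desk: clamped (does not give), not measured, feel for it. A fence on the +x edge, 6 mm thick, rises 12 mm above the platform; -x is its open front.
- bell: Bystander: brass handbell with a dark wooden handle, 84 mm wide, 136 mm tall. Origin: centre of underside.
- mug: Bystander: white mug, 80 mm wide, 90 mm tall, near the dock. Origin: centre of underside.
- tape: Bystander: black tape roll lying flat, 100 mm across, 48 mm tall, beside the riser. Origin: centre of underside.
- remote: Bystander: remote control, 170 x 46 x 20 mm. Origin: centre of underside.
- remote2: Bystander: remote control, 150 x 50 x 22 mm. Origin: centre of underside.
- radio: Bystander: hand radio lying down, 120 x 58 x 34 mm with a 60 mm aerial along its x, in front of the riser. Origin: centre of the case's underside.
- penpot: Bystander: dark steel pen pot, 72 mm wide, 95 mm tall. Origin: centre of underside.
There are look-alikes about, which are no part of the job. Leave any brown look-alike of the riser alone.

How it is judged:
By the outcome, as a careful person would: the job done as asked, in the order asked, and still so for the second after the job is handed in, with the robot touching nothing.
It also fails if it takes over 59 s, if anything falls off the work surface, if the arm or the gripper's body presses on something with over 40 N, if the wrist force passes 120 N, or if a joint passes its speed limit or range.

## Working session

There is one attempt and no reset: what is moved stays moved. The work goes in short steps, Python scripts to look and compute and a shell command to move; the robot and the scene stay as the last step left them, time stands still between calls to the robot, and variables do not carry over. Pictures are saved under pics/ and viewed, at most 10 in all, crops included, and the job is handed in when it is done.

```bash
mkdir -p pics; cat > h.py <<'E'
import numpy as np, cv2
from scipy.spatial.transform import Rotation as R
from bench import ctrl
np.set_printoptions(precision=4,suppress=True)
def ext(im,st=None):
    if 'extrinsics' in im: return np.array(im['extrinsics'])
    T=np.eye(4); T[:3,:3]=R.from_rotvec(st['tool_rot']).as_matrix(); T[:3,3]=st['position']
    return T@np.array(im['tool_from_camera'])
def cloud(im,E):
    h,w=im['depth'].shape
    u,v=np.meshgrid(np.arange(w),np.arange(h))
    p=cv2.undistortPoints(np.stack([u,v],-1).reshape(-1,1,2).astype(np.float64),np.array(im['camera_matrix']),np.array(im['dist_coeffs'])).reshape(h,w,2)
    d=im['depth'].astype(float)
    P=np.stack([p[...,0]*d,-p[...,1]*d,-d],-1)@E[:3,:3].T+E[:3,3]
    P[d<=0]=np.nan
    return P
def save(im,n): cv2.imwrite('pics/'+n,im['color'][...,::-1])
E
python3 - <<'E'
from h import *
s=ctrl.get_state(); print({k:np.round(v,3) for k,v in s.items()})
for c in ['top','scene']:
    im=ctrl.get_image(c); save(im,c+'1.png'); P=cloud(im,ext(im)); np.savez(c+'1.npz',P=P,c=im['color'])
    print(c, ext(im)[:3,3])
    for n in ['lamp','dock','riser','bell','mug','tape','radio','penpot','remote','lamp_grip','lamp_lens']:
        for o in ctrl.outline_of(n,c)[:3]:
            q=P[o['mask']]; print(n,round(o['confidence'],2),np.round(o['bbox']),np.nanmedian(q,0),np.nanpercentile(q,3,axis=0),np.nanpercentile(q,97,axis=0))
E
```

```text
{'time': np.float64(0.0), 'joint_positions': array([-1.089,  0.322, -0.07 ,  1.452,  0.023,  1.371, -0.057]), 'qd': array([-0.   , -0.003,  0.001,  0.002,  0.001,  0.   , -0.   ]), 'joint_torque': array([ -0.   , -49.128,  -0.404, -31.253,  -0.064,   0.044,   0.   ]), 'position': array([0.293, 0.58 , 0.232]), 'tool_rot': array([-0.728, -3.056,  0.003]), 'ft_force': array([-0.185, -0.2  , -0.044]), 'torque': array([ 0.024, -0.082,  0.011]), 'grip_force': np.float64(0.0), 'grip_width': np.float64(1.002)}
top [0.4436 0.0036 1.2255]
lamp 0.56 [206. 199.  37.  40.] [0.6022 0.2138 0.1311] [0.5491 0.1745 0.0818] [0.6705 0.2562 0.1899]
dock 0.84 [197. 184. 113.  84.] [0.6397 0.2051 0.2665] [0.5488 0.0968 0.0043] [0.7205 0.3301 0.2724]
riser 0.82 [415. 303.  75.  74.] [ 0.3229 -0.3836  0.0513] [ 0.242  -0.4674  0.0068] [ 0.4019 -0.3062  0.0619]
riser 0.75 [376. 195.  62.  62.] [ 0.6304 -0.2641  0.0773] [ 0.5564 -0.3419  0.0066] [ 0.707  -0.1921  0.0879]
bell 0.93 [289. 134.  25.  32.] [ 0.8106 -0.0191  0.0421] [ 0.7851 -0.0543  0.0048] [0.8401 0.016  0.1317]
mug 0.62 [147. 214.  39.  33.] [0.
[... 1742 characters left out ...]
43 ] [ 0.6254 -0.1739  0.0043] [ 0.7152 -0.0824  0.0519]
radio 0.83 [222. 282.  52.  50.] [ 0.5077 -0.2602  0.033 ] [ 0.4743 -0.3187  0.0166] [ 0.539  -0.1636  0.0401]
penpot 0.68 [388. 153.  20.  20.] [0.6329 0.4925 0.0823] [0.614  0.4325 0.0408] [0.6603 0.5037 0.0987]
remote 0.96 [174. 350.  52.  46.] [ 0.5498 -0.4765  0.0217] [ 0.4802 -0.5067  0.0094] [ 0.6176 -0.4467  0.0272]
remote 0.62 [256. 214.  40.  39.] [0.4141 0.0015 0.019 ] [ 0.3891 -0.0722  0.0028] [0.4327 0.0866 0.0252]
lamp_grip 0.92 [344. 191.  37.  44.] [0.6288 0.2125 0.1126] [0.5689 0.1791 0.0652] [0.6778 0.2487 0.188 ]
lamp_lens 0.74 [343. 191.  38.  45.] [0.6265 0.212  0.114 ] [0.5641 0.1498 0.0589] [0.6788 0.2508 0.2339]
```

```bash
python3 - <<'E'
import cv2,numpy as np
t=cv2.imread('pics/top1.png'); s=cv2.imread('pics/scene1.png')
a=cv2.resize(t[110:350,100:480],(800,505)); cv2.imwrite('pics/a.png',a)
a=cv2.resize(s[110:360,100:420],(768,600)); cv2.imwrite('pics/b.png',a)
from h import *
for f in ['top1','scene1']:
    z=np.load(f+'.npz'); P=z['P']; c=z['c']; q=P.reshape(-1,3)
    def box(m,nm):
        p=q[m][:,:2].astype(np.float32); r=cv2.minAreaRect(p); print(f,nm,len(p),r,np.median(q[m][:,2]),np.median(c.reshape(-1,3)[m],0))
    ctr=lambda x,y,r:(np.hypot(q[:,0]-x,q[:,1]-y)<r)
    box(ctr(.632,-.266,.13)&(q[:,2]>.066)&(q[:,2]<.115),'riserA')
    box(ctr(.632,-.266,.13)&(q[:,2]>.0835)&(q[:,2]<.115),'fenceA')
    box(ctr(.325,-.388,.13)&(q[:,2]>.04)&(q[:,2]<.115),'riserB')
    box(ctr(.325,-.388,.13)&(q[:,2]>.057)&(q[:,2]<.115),'fenceB')
    box(ctr(.64,.21,.25)&(q[:,2]>.255)&(q[:,2]<.285),'shelf')
    m=ctr(.62,.21,.1)&(q[:,2]>.155)&(q[:,2]<.21); box(m,'handle'); print(np.median(q[m],0))
E
```

```text
top1 riserA 2790 ((0.6324816942214966, -0.2686139941215515), (0.15148761868476868, 0.15179283916950226), 79.9349594116211) 0.07765702573385225 [114. 115. 113.]
top1 fenceA 146 ((0.6434058547019958, -0.2815694808959961), (0.15310423076152802, 0.1486072838306427), 0.523681104183197) 0.0889527561702046 [87.  84.  82.5]
top1 riserB 2839 ((0.32123705744743347, -0.3891148567199707), (0.1539137363433838, 0.1516229212284088), 64.01860046386719) 0.051605602691313424 [98. 59. 28.]
top1 fenceB 144 ((0.321829617023468, -0.39018458127975464), (0.15239760279655457, 0.1487874984741211), 64.86344146728516) 0.06301389227086007 [99.  66.  43.5]
top1 shelf 2897 ((0.6339086294174194, 0.21713513135910034), (0.23315715789794922, 0.15596583485603333), 80.53536224365234) 0.26941275601858283 [111. 113. 110.]
top1 handle 192 ((0.5788682103157043, 0.22491836547851562), (0.021472860127687454, 0.07338093221187592), 79.99679565429688) 0.17475861436767437 [64.5 61.5 59. ]
[0.5837 0.2227 0.1748]
scene1 riserA 2602 ((0.6333732604980469, -0.2682315707206726), (0.1527775675058365, 0.15389008820056915), 79.835395812988
[... 155 characters left out ...]
580078) 0.08807065524566826 [57. 55. 56.]
scene1 riserB 2259 ((0.321910560131073, -0.38761794567108154), (0.15021026134490967, 0.15428131818771362), 64.52188110351562) 0.052393854248774074 [77. 41. 16.]
scene1 fenceB 244 ((0.3270140290260315, -0.3894251585006714), (0.14798109233379364, 0.1427856683731079), 64.82902526855469) 0.06026730744862829 [74.  39.  14.5]
scene1 shelf 1956 ((0.6337422728538513, 0.21823732554912567), (0.23641958832740784, 0.1603022664785385), 81.0553207397461) 0.2693097989965987 [81. 81. 78.]
scene1 handle 87 ((0.5918025374412537, 0.23056042194366455), (0.057054173201322556, 0.0900915265083313), 76.31037902832031) 0.18127221669906612 [19. 18. 19.]
[0.5952 0.2195 0.1813]
```

View pics/a.png

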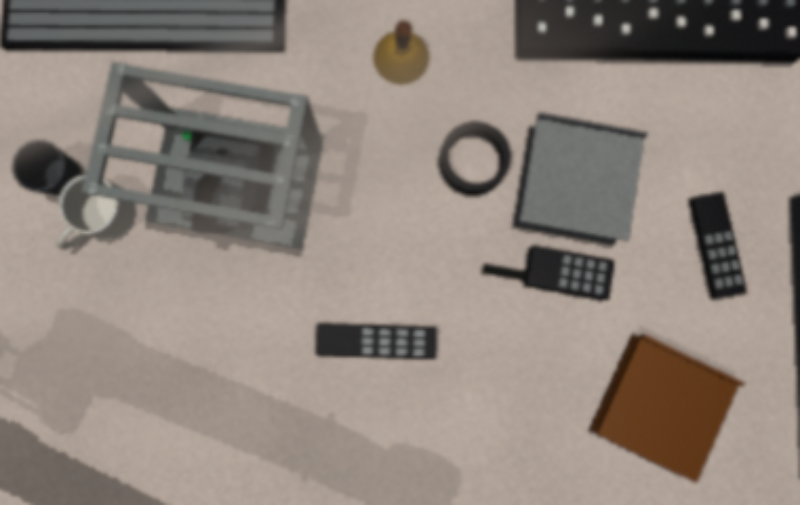

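View pics/b.png

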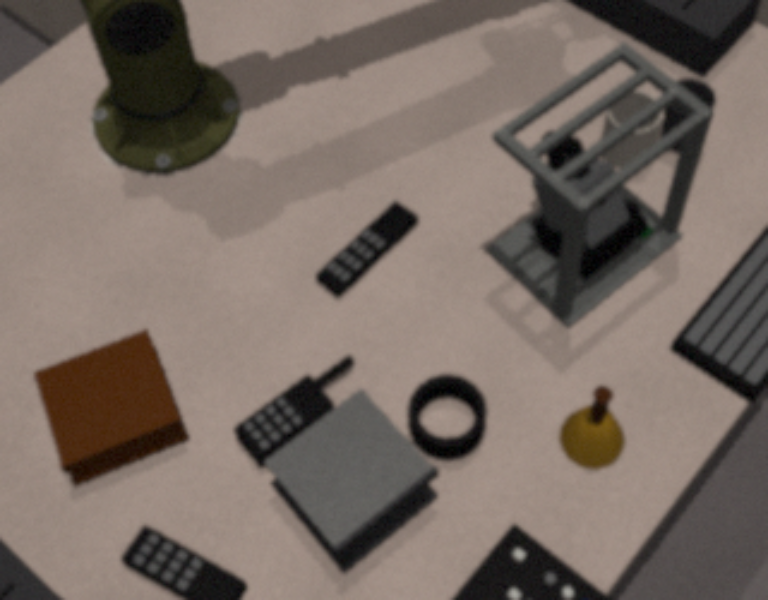

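The pictures show the dock with its barred shelf at upper left (about 210,150 in the top crop), the mug and pen pot to its left, and the grey riser at (583,175). The riser's dark fence runs along its upper (+x) edge. The brown look-alike is at (665,405), and the radio is just below the grey riser. The dock and riser both have a yaw of about -10°.

```bash
cat >> h.py <<'E'
def tgt(gp,yaw,tilt):
    y,t=np.radians([yaw,tilt]); xd=np.array([np.cos(y),np.sin(y),0]); yd=np.array([-np.sin(y),np.cos(y),0])
    z=np.sin(t)*xd-np.array([0,0,np.cos(t)]); M=np.c_[np.cross(yd,z),yd,z]
    return np.array(gp)+.008*z,M
def to(gp,yaw,tilt):
    s=ctrl.get_state(); M0=R.from_rotvec(s['tool_rot']).as_matrix(); p,M=tgt(gp,yaw,tilt)
    print('slide',M0.T@(p-s['position'])/.25,'angular',np.degrees(R.from_matrix(M0.T@M).as_rotvec())/30,'t',round(float(s['time']),2))
def now():
    s=ctrl.get_state(); M=R.from_rotvec(s['tool_rot']).as_matrix(); z=M[:,2]
    print('gp',np.array(s['position'])-.008*z,'z',z,'ypad yaw',np.degrees(np.arctan2(M[1,1],M[0,1])),'tilt',np.degrees(np.arccos(-z[2])),'F',s['ft_force'],'T',s['torque'],'w',s['grip_width'],'gf',s['grip_force'],'q',s['joint_positions'],'t',round(float(s['time']),2))
E
python3 - <<'E'
from h import *
# fence check
for f in ['top1','scene1']:
    P=np.load(f+'.npz')['P'].reshape(-1,3); y=np.radians(-10.1); d=P-[.633,-.268,0]
    u=d[:,0]*np.cos(y)+d[:,1]*np.sin(y); v=-d[:,0]*np.sin(y)+d[:,1]*np.cos(y)
    m=(abs(u)<.085)&(abs(v)<.085)&(P[:,2]>.0855); print(f,m.sum(),np.percentile(u[m],[5,25,50,75,95]),np.percentile(v[m],[5,50,95]),P[m][:,2].mean())
    k=(abs(u)<.06)&(abs(v)<.06); print(np.nanpercentile(P[k][:,2],[5,50,95]))
to([.42,.252,.30],-9.5,45)
to([.42,.252,.30],-9.5,25)
E
```

```text
top1 123 [0.0682 0.0695 0.0713 0.0729 0.0745] [-0.0706 -0.0029  0.0643] 0.08944421084228993
[0.0739 0.0776 0.0813]
scene1 150 [0.0218 0.0698 0.0718 0.0736 0.0756] [-0.0686 -0.0041  0.0665] 0.08967852970379984
[0.0718 0.0777 0.0822]
slide [-1.0664 -0.936  -0.243 ] angular [-0.2263 -1.4883 -0.5468] t 1.2
slide [-1.0578 -0.9387 -0.2367] angular [-0.1257 -0.8269 -0.5676] t 1.2
```

```bash
python3 -m inch '[{"slide":[-0.9,-0.9,-0.24],"angular":[-0.12,-0.82,-0.56],"claw":1},{"slide":[-0.9,-0.9,-0.24],"angular":[-0.12,-0.82,-0.56],"claw":1},{"slide":[-0.9,-0.9,-0.24],"angular":[-0.12,-0.82,-0.56],"claw":1},{"slide":[-0.9,-0.9,-0.24],"angular":[-0.12,-0.82,-0.56],"claw":1},{"slide":[-0.9,-0.9,-0.24],"angular":[-0.12,-0.82,-0.56],"claw":1},{"slide":[-0.9,-0.9,-0.24],"angular":[-0.12,-0.82,-0.56],"claw":1},{"slide":[-0.9,-0.9,-0.24],"angular":[-0.12,-0.82,-0.56],"claw":1},{"slide":[-0.9,-0.9,-0.24],"angular":[-0.12,-0.82,-0.56],"claw":1},{"slide":[-0.9,-0.9,-0.24],"angular":[-0.12,-0.82,-0.56],"claw":1},{"slide":[-0.9,-0.9,-0.24],"angular":[-0.12,-0.82,-0.56],"claw":1}]'
python3 -c "
from h import *
now(); to([.44,.249,.28],-9.5,48)"
```

```text
time: 2.2
position: [0.3919, 0.2791, 0.2934]
tool_rot: [0.228, 2.701, -0.052]
ft_force: [0.5, -0.1, -0.3]
grip_width: 1.001
grip_force: 0.0
gp [0.3886 0.2797 0.3006] z [ 0.4127 -0.0715 -0.9081] ypad yaw 80.34991712033019 tilt 24.7607255055378 F [ 0.4968 -0.1103 -0.3238] T [0.1787 0.5068 0.0193] w 1.0006465659145052 gf 0.0 q [-1.0256 -0.2548  0.052   1.9897  0.4281  1.2474  0.3234] t 2.2
slide [-0.1808 -0.0862  0.1661] angular [-0.0053 -0.7747 -0.0024] t 2.2
```

```bash
python3 -m inch '[{"slide":[-0.18,-0.09,0.17],"angular":[0,-0.77,0],"claw":1},{"slide":[-0.18,-0.09,0.17],"angular":[0,-0.77,0],"claw":1},{"slide":[-0.18,-0.09,0.17],"angular":[0,-0.77,0],"claw":1},{"slide":[-0.18,-0.09,0.17],"angular":[0,-0.77,0],"claw":1},{"slide":[-0.18,-0.09,0.17],"angular":[0,-0.77,0],"claw":1},{"slide":[-0.18,-0.09,0.17],"angular":[0,-0.77,0],"claw":1},{"slide":[-0.18,-0.09,0.17],"angular":[0,-0.77,0],"claw":1}]'
python3 - <<'E'
from h import *
now(); s=ctrl.get_state(); im=ctrl.get_image('wrist'); E=ext(im,s); save(im,'w1.png'); P=cloud(im,E); np.savez('w1.npz',P=P,c=im['color'])
for n in ['lamp','dock','lamp_grip','lamp_lens','dock_seat']:
    for o in ctrl.outline_of(n,'wrist')[:2]:
        q=P[o['mask']]; print(n,round(o['confidence'],2),np.round(o['bbox']),np.nanmedian(q,0),np.nanpercentile(q,3,axis=0),np.nanpercentile(q,97,axis=0))
E
```

```text
time: 2.9
position: [0.4472, 0.2464, 0.275]
tool_rot: [0.197, 2.3, -0.087]
ft_force: [-0.1, -0.3, 0.9]
grip_width: 1.003
grip_force: 0.0
gp [0.4413 0.2474 0.2804] z [ 0.7305 -0.1257 -0.6713] ypad yaw 80.20302885693307 tilt 47.83587616274375 F [-0.0982 -0.2839  0.9141] T [ 0.1552  0.8956 -0.004 ] w 1.0032045317735048 gf 0.0 q [-0.9321 -0.2886 -0.1247  2.2232  0.8774  1.0641 -0.0499] t 2.9
lamp 0.72 [286. 181.  68. 105.] [0.57   0.2282 0.1245] [0.5469 0.1867 0.0663] [0.6261 0.2607 0.1859]
dock 0.75 [284. 178.  66. 107.] [0.5695 0.2283 0.1243] [0.5469 0.1873 0.0666] [0.625  0.2605 0.1848]
dock 0.69 [283. 200. 186. 235.] [0.5989 0.2183 0.0201] [0.5469 0.1015 0.0059] [0.7086 0.3226 0.2699]
lamp_grip 0.92 [287. 178.  67. 106.] [0.57   0.2284 0.1244] [0.5469 0.1871 0.0661] [0.6255 0.2607 0.1859]
lamp_grip 0.43 [281. 202. 189. 235.] [0.5988 0.2189 0.0223] [0.5466 0.1011 0.0056] [0.7091 0.3236 0.2699]
lamp_lens 0.87 [286. 180.  69. 108.] [0.5701 0.2283 0.1244] [0.5469 0.1867 0.0657] [0.6266 0.2606 0.186 ]
lamp_lens 0.19 [ 13. 122.  22.  31.] [ 0.5093 -0.1586  0.0186] [ 0.5001 -0.2066 -0.0002] [ 0.5405 -0.1386  0.0249]
dock_seat 0.67 [284. 201. 190. 235.] [0.5981 0.218  0.0201] [0.5464 0.1015 0.0057] [0.7086 0.3229 0.2699]
dock_seat 0.26 [430. 108.  98. 102.] [0.5569 0.4    0.0586] [0.532  0.359  0.0041] [0.622  0.4416 0.0894]
```

View pics/w1.png

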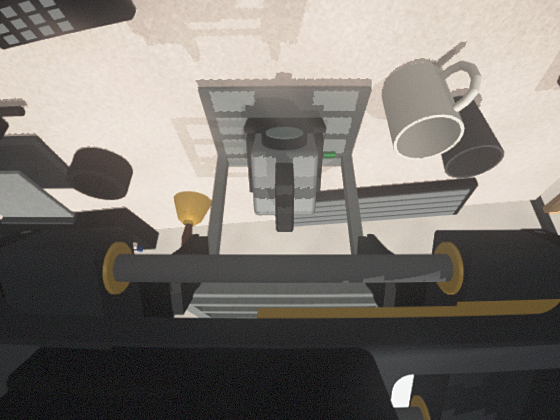

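The wrist view is inverted. It shows the lamp in the dock, with the handle bar at about (285,195), the lens ring at (285,130) and the mug well to the side. I'll fit the bar next.

```bash
python3 - <<'E'
from h import *
z=np.load('w1.npz'); P=z['P']; c=z['c']
y=np.radians(-9.5); xd=np.array([np.cos(y),np.sin(y),0]); yd=np.array([-np.sin(y),np.cos(y),0]); Z=np.array([0,0,1])
g0=np.array([.573,.227,.171]); a=np.radians(30)
lx=np.cos(a)*xd+np.sin(a)*Z; lz=-np.sin(a)*xd+np.cos(a)*Z; L=np.c_[lx,yd,lz]
q=(P.reshape(-1,3)-g0)@L
m=(abs(q[:,0])<.06)&(abs(q[:,1])<.03)&(abs(q[:,2])<.025)
h=q[m]; print(m.sum()); 
t=h[h[:,2]>.002]; print('bar pts',len(t),np.percentile(t,[2,10,50,90,98],axis=0))
mm=t[:,0]; A=np.c_[t[:,0],np.ones(len(t))]; print('slope y/x, z/x',np.linalg.lstsq(A,t[:,1:],rcond=None)[0])
b=q[(abs(q[:,0])<.06)&(abs(q[:,1])<.06)&(q[:,2]<-.03)&(q[:,2]>-.12)]; print('box',np.nanpercentile(b,[1,5,50,95,99],axis=0))
d=P.reshape(-1,3); s=d[(d[:,2]>.255)&(d[:,2]<.285)&(abs((d-g0)@yd)<.15)]; print('shelf front xd',np.percentile((s-g0)@xd,[1,3,50]),np.percentile((s-g0)@yd,[1,99]), np.median(s[:,2]))
# lamp yaw from box side / dock plate
for lo,hi,nm in [(.002,.02,'plate')]:
    k=(d[:,2]>lo)&(d[:,2]<hi)&(abs((d-g0)@yd)<.125)&(abs((d-g0)@xd-.05)<.13); print(cv2.minAreaRect(d[k][:,:2].astype(np.float32)))
for g,t in [([.573,.227,.171],50)]: pass
E
```

```text
1155
bar pts 944 [[-0.0313 -0.0101  0.0045]
 [-0.0285 -0.0085  0.0066]
 [-0.0047 -0.0007  0.0082]
 [ 0.0214  0.0075  0.0091]
 [ 0.027   0.009   0.0097]]
slope y/x, z/x [[ 0.0059  0.0125]
 [-0.0006  0.0081]]
box [[-0.0587 -0.0498 -0.1195]
 [-0.0583 -0.0381 -0.1136]
 [-0.0321 -0.0005 -0.0466]
 [ 0.0319  0.0368 -0.0446]
 [ 0.0395  0.0491 -0.0386]]
shelf front xd [-0.1467 -0.1434 -0.0136] [-0.1068  0.0892] 0.26725322812184116
((0.6111491322517395, 0.2163083851337433), (0.23975993692874908, 0.22006750106811523), 81.25434112548828)
```

```bash
python3 -c "
from h import *
to([.568,.2274,.1675],-9.5,48)"
```

```text
slide [-0.0133  0.0106  0.6821] angular [-0.008  -0.0045 -0.0045] t 3.2
```

```bash
python3 -m inch '[{"slide":[-0.01,0.01,0.15],"angular":[0,0,0],"claw":1},{"slide":[-0.01,0.01,0.3],"angular":[0,0,0],"claw":1},{"slide":[-0.01,0.01,0.42],"angular":[0,0,0],"claw":1},{"slide":[-0.01,0.01,0.52],"angular":[0,0,0],"claw":1},{"slide":[-0.01,0.01,0.6],"angular":[0,0,0],"claw":1},{"slide":[-0.013,0.01,0.65],"angular":[0,0,0],"claw":1},{"slide":[-0.013,0.01,0.68],"angular":[0,0,0],"claw":1},{"slide":[-0.013,0.01,0.68],"angular":[0,0,0],"claw":1},{"slide":[-0.013,0.01,0.68],"angular":[0,0,0],"claw":1}]'
python3 -c "
from h import *
now();to([.568,.2274,.1675],-9.5,48)"
```

```text
time: 4.1
position: [0.5732, 0.2269, 0.1628]
tool_rot: [0.195, 2.299, -0.088]
ft_force: [0.2, -0.5, 0.4]
grip_width: 1.002
grip_force: 0.0
gp [0.5673 0.2279 0.1682] z [ 0.7312 -0.1257 -0.6704] ypad yaw 80.28706343185249 tilt 47.89874910032965 F [ 0.2122 -0.4934  0.4058] T [0.1855 0.8376 0.0145] w 1.001579552208112 gf 0.0 q [-0.8008  0.0152  0.0198  2.2163  1.1571  0.7202 -0.2249] t 4.1
slide [-0.0001 -0.0014  0.0041] angular [-0.0064 -0.0034 -0.0035] t 4.1
```

```bash
python3 -m inch '[{"slide":[0,0,0],"angular":[0,0,0],"claw":-1},{"slide":[0,0,0],"angular":[0,0,0],"claw":-1},{"slide":[0,0,0],"angular":[0,0,0],"claw":-1},{"slide":[0,0,0],"angular":[0,0,0],"claw":-1},{"slide":[0,0,0],"angular":[0,0,0],"claw":-1},{"slide":[0,0,0],"angular":[0,0,0],"claw":-1},{"slide":[0,0,0],"angular":[0,0,0],"claw":-1},{"slide":[0,0,0],"angular":[0,0,0],"claw":-1},{"slide":[0,0,0],"angular":[0,0,0],"claw":-1},{"slide":[0,0,0],"angular":[0,0,0],"claw":-1}]' 58
python3 -c "
from h import *
now()
s=ctrl.get_state();M=R.from_rotvec(s['tool_rot']).as_matrix();y=np.radians(-9.5);xd=np.array([np.cos(y),np.sin(y),0]);Z=np.array([0,0,1])
print('lift 38',M.T@(.038*(-.5*xd+.866*Z))/.25,'out 150',M.T@(-.15*xd)/.25,'up100',M.T@(.1*Z)/.25)"
```

```text
time: 5.1
position: [0.5733, 0.2265, 0.1622]
tool_rot: [0.195, 2.299, -0.089]
ft_force: [1.0, 0.5, -1.0]
grip_width: 0.222
grip_force: 58.0
gp [0.5675 0.2275 0.1676] z [ 0.7308 -0.1263 -0.6708] ypad yaw 80.26564449405144 tilt 47.872157949805576 F [ 0.9942  0.5279 -1.0359] T [0.2689 0.9301 0.0744] w 0.22245255813386325 gf 57.996481228619814 q [-0.8004  0.0161  0.0204  2.2165  1.1576  0.7195 -0.2252] t 5.1
lift 38 [-0.0466 -0.0005 -0.1447] out 150 [ 0.4025 -0.0025 -0.445 ] up100 [-0.2967 -0.0006 -0.2683]
```

```bash
python3 -m inch '[{"slide":[-0.006,0,-0.018],"angular":[0,0,0],"claw":-1},{"slide":[-0.012,0,-0.036],"angular":[0,0,0],"claw":-1},{"slide":[-0.018,0,-0.055],"angular":[0,0,0],"claw":-1},{"slide":[-0.024,0,-0.073],"angular":[0,0,0],"claw":-1},{"slide":[-0.03,0,-0.092],"angular":[0,0,0],"claw":-1},{"slide":[-0.036,0,-0.11],"angular":[0,0,0],"claw":-1},{"slide":[-0.042,0,-0.13],"angular":[0,0,0],"claw":-1},{"slide":[-0.048,0,-0.148],"angular":[0,0,0],"claw":-1},{"slide":[-0.048,0,-0.148],"angular":[0,0,0],"claw":-1}]'
python3 - <<'E'
from h import *
now(); s=ctrl.get_state(); im=ctrl.get_image('wrist'); save(im,'w2.png'); E=ext(im,s); P=cloud(im,E); np.savez('w2.npz',P=P)
# body top surface & front-face normals in tilt: fit top plane from points near handle
o=ctrl.outline_of('lamp','wrist')[0]; q=P[o['mask']]; q=q[~np.isnan(q[:,0])]; g=np.array(s['position'])-.008*R.from_rotvec(s['tool_rot']).as_matrix()[:,2]
y=np.radians(-9.5); xd=np.array([np.cos(y),np.sin(y),0]); yd=np.array([-np.sin(y),np.cos(y),0])
u=(q-g)@xd; v=(q-g)@yd; w=q[:,2]-g[2]; print(len(u))
for a in range(-5,50,5):
    r=np.radians(a); lz=-np.sin(r)*u+np.cos(r)*w; m=(abs(v)>.013)&(abs(v)<.038); H,e=np.histogram(lz[m],np.arange(-.16,.02,.002)); print(a,H.max(),e[H.argmax()])
E
```

```text
time: 6.0
position: [0.5539, 0.2304, 0.1966]
tool_rot: [0.195, 2.299, -0.087]
ft_force: [-0.2, -0.2, -6.7]
grip_width: 0.22
grip_force: 58.0
gp [0.548  0.2314 0.202 ] z [ 0.7312 -0.1252 -0.6706] ypad yaw 80.29893208237614 tilt 47.88957022260917 F [-0.1623 -0.2138 -6.7077] T [0.3827 2.0215 0.0158] w 0.22048436813813338 gf 57.99398895353079 q [-0.82   -0.0629 -0.0008  2.2113  1.0698  0.7856 -0.1372] t 6.0Traceback (most recent call last):
  File "<stdin>", line 4, in <module>
IndexError: list index out of range
```

View pics/w2.png

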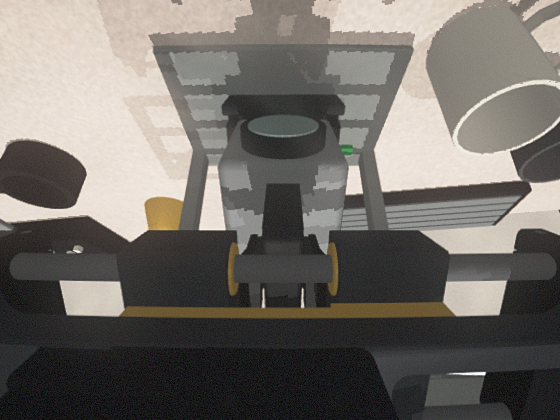

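The lamp is lifted: force is about −6.7 N, and the lens at (283,128) clears the dock lip at about (283,100). I'll measure its lean.

```bash
cat >> h.py <<'E'
def lean(P,g,yaw,prior=None):
    y=np.radians(yaw); xd=np.array([np.cos(y),np.sin(y),0]); yd=np.array([-np.sin(y),np.cos(y),0])
    q=P.reshape(-1,3); q=q[~np.isnan(q[:,0])]; q=q[np.linalg.norm(q-g,axis=1)<.12]
    u=(q-g)@xd; v=(q-g)@yd; w=q[:,2]-g[2]; m=(abs(v)>.014)&(abs(v)<.036)
    best=[]
    for a in np.arange(-15,50,1.):
        r=np.radians(a); lz=-np.sin(r)*u+np.cos(r)*w; k=m&(lz<-.037)&(lz>-.053); H,e=np.histogram(lz[k],np.arange(-.055,-.035,.0015)); best.append((H.max(),a,e[H.argmax()]))
    best.sort(reverse=True); print('lean',best[:4])
    a=best[0][1]; r=np.radians(a); lz=-np.sin(r)*u+np.cos(r)*w; lx=np.cos(r)*u+np.sin(r)*w; k=(abs(lz+.045)<.006)&(abs(v)<.05)
    print('top n',k.sum(),'lx',np.percentile(lx[k],[2,98]),'v',np.percentile(v[k],[2,98]))
    k2=k&(abs(v)>.014); A=np.c_[u[k2],v[k2],np.ones(k2.sum())]; c=np.linalg.lstsq(A,w[k2],rcond=None)[0]; print('plane lean',np.degrees(np.arctan(c[0])),'roll',np.degrees(np.arctan(c[1])))
    return a
E
python3 - <<'E'
from h import *
s=ctrl.get_state(); g=np.array(s['position'])-.008*R.from_rotvec(s['tool_rot']).as_matrix()[:,2]
lean(np.load('w2.npz')['P'],g,-9.5)
E
```

```text
lean [(np.int64(3325), np.float64(29.0), np.float64(-0.04599999999999999)), (np.int64(3274), np.float64(28.0), np.float64(-0.04599999999999999)), (np.int64(2994), np.float64(30.0), np.float64(-0.04599999999999999)), (np.int64(2834), np.float64(27.0), np.float64(-0.04599999999999999))]
top n 8531 lx [-0.0483  0.0206] v [-0.0367  0.0381]
plane lean 30.760389550996997 roll 0.012576821188724205
```

```bash
python3 -m inch '[{"slide":[0.03,0,-0.035],"angular":[0,0,0],"claw":-1},{"slide":[0.07,0,-0.08],"angular":[0,0,0],"claw":-1},{"slide":[0.11,0,-0.125],"angular":[0,0,0],"claw":-1},{"slide":[0.15,0,-0.17],"angular":[0,0,0],"claw":-1},{"slide":[0.18,0,-0.21],"angular":[0,0,0],"claw":-1},{"slide":[0.2,0,-0.26],"angular":[0,0.15,0],"claw":-1},{"slide":[0.22,0,-0.31],"angular":[0,0.3,0],"claw":-1},{"slide":[0.24,0,-0.36],"angular":[0,0.45,0],"claw":-1},{"slide":[0.262,0,-0.41],"angular":[0,0.6,0],"claw":-1},{"slide":[0.262,0,-0.41],"angular":[0,0.6,0],"claw":-1}]'
python3 - <<'E'
from h import *
now(); s=ctrl.get_state(); im=ctrl.get_image('wrist'); E=ext(im,s); P=cloud(im,E)
g=np.array(s['position'])-.008*R.from_rotvec(s['tool_rot']).as_matrix()[:,2]
lean(P,g,-9.5)
to([.47,.20,.30],-10,20)
E
```

```text
time: 7.1
position: [0.4363, 0.2508, 0.2186]
tool_rot: [0.224, 2.61, -0.058]
ft_force: [2.1, -0.7, -4.9]
grip_width: 0.224
grip_force: 58.0
gp [0.4324 0.2515 0.2255] z [ 0.4924 -0.0834 -0.8664] ypad yaw 80.21791879138058 tilt 29.9582691021334 F [ 2.057  -0.7145 -4.8812] T [ 0.1741  0.5887 -0.0364] w 0.22427865784929438 gf 57.999740056693554 q [-0.9163 -0.2151  0.0211  2.1404  0.545   1.015   0.2588] t 7.1
lean [(np.int64(4023), np.float64(12.0), np.float64(-0.04599999999999999)), (np.int64(3747), np.float64(13.0), np.float64(-0.04599999999999999)), (np.int64(3655), np.float64(11.0), np.float64(-0.04599999999999999)), (np.int64(3092), np.float64(14.0), np.float64(-0.04599999999999999))]
top n 8480 lx [-0.0486  0.0199] v [-0.0371  0.0376]
plane lean 13.235276823226826 roll 0.050173734911489576
slide [-0.3037 -0.1757 -0.1706] angular [0.0033 0.3347 0.0072] t 7.15
```

```bash
python3 -c "
from h import *
to([.435,.2515,.30],-10,17.5);to([.435,.06,.30],-10,17.5)"
```

```text
slide [-0.1527  0.0036 -0.2575] angular [0.0031 0.4181 0.0072] t 7.15
slide [-0.2651 -0.7513 -0.1924] angular [0.0031 0.4181 0.0072] t 7.15
```

```bash
python3 -m inch '[{"slide":[-0.05,0,-0.09],"angular":[0,0.14,0],"claw":-1},{"slide":[-0.1,0,-0.17],"angular":[0,0.28,0],"claw":-1},{"slide":[-0.15,0,-0.25],"angular":[0,0.42,0.007],"claw":-1},{"slide":[-0.17,-0.1,-0.24],"angular":[0,0.42,0.007],"claw":-1},{"slide":[-0.19,-0.23,-0.23],"angular":[0,0.42,0.007],"claw":-1},{"slide":[-0.21,-0.36,-0.22],"angular":[0,0.42,0.007],"claw":-1},{"slide":[-0.23,-0.49,-0.21],"angular":[0,0.42,0.007],"claw":-1},{"slide":[-0.25,-0.62,-0.2],"angular":[0,0.42,0.007],"claw":-1},{"slide":[-0.265,-0.72,-0.19],"angular":[0,0.42,0.007],"claw":-1},{"slide":[-0.265,-0.75,-0.19],"angular":[0,0.42,0.007],"claw":-1}]'
python3 -c "
from h import *
now();to([.50,-.15,.28],-10,17.5)"
```

```text
time: 8.15
position: [0.4558, 0.0542, 0.2746]
tool_rot: [0.265, 2.86, -0.062]
ft_force: [-1.7, -0.7, -6.7]
grip_width: 0.222
grip_force: 58.0
gp [0.4537 0.0547 0.2823] z [ 0.26   -0.0664 -0.9633] ypad yaw 79.26346099491612 tilt 15.563303483954433 F [-1.6799 -0.7246 -6.6569] T [-0.0388  0.911  -0.0289] w 0.22224657789307137 gf 57.997696213424206 q [-0.353  -0.301   0.0559  2.022   0.1689  1.1914  1.0434] t 8.15
slide [-0.3173 -0.7691  0.1114] angular [-0.0389 -0.0658 -0.0141] t 8.15
```

```bash
python3 -m inch '[{"slide":[-0.11,-0.06,0.03],"angular":[0,0,0],"claw":-1},{"slide":[-0.18,-0.16,0.05],"angular":[0,0,0],"claw":-1},{"slide":[-0.22,-0.28,0.07],"angular":[0,0,0],"claw":-1},{"slide":[-0.25,-0.4,0.09],"angular":[-0.02,-0.03,0],"claw":-1},{"slide":[-0.28,-0.52,0.1],"angular":[-0.03,-0.05,0],"claw":-1},{"slide":[-0.3,-0.64,0.11],"angular":[-0.04,-0.065,-0.014],"claw":-1},{"slide":[-0.317,-0.73,0.11],"angular":[-0.04,-0.065,-0.014],"claw":-1},{"slide":[-0.317,-0.77,0.11],"angular":[-0.04,-0.065,-0.014],"claw":-1},{"slide":[-0.317,-0.77,0.11],"angular":[-0.04,-0.065,-0.014],"claw":-1}]'
python3 - <<'E'
from h import *
now(); s=ctrl.get_state(); im=ctrl.get_image('wrist'); E=ext(im,s); P=cloud(im,E); np.savez('w3.npz',P=P); save(im,'w3.png')
g=np.array(s['position'])-.008*R.from_rotvec(s['tool_rot']).as_matrix()[:,2]
lean(P,g,-10)
# riser again from this view + top view
for nm,PP in [('wrist',P)]+[(c,(lambda i:cloud(i,ext(i)))(ctrl.get_image(c))) for c in ['top','scene']]:
    q=PP.reshape(-1,3); q=q[~np.isnan(q[:,0])]
    y=np.radians(-10); d=q-[.633,-.268,0]; u=d[:,0]*np.cos(y)+d[:,1]*np.sin(y); v=-d[:,0]*np.sin(y)+d[:,1]*np.cos(y)
    m=(abs(u)<.1)&(abs(v)<.1)&(abs(q[:,2]-.078)<.006)
    print(nm,m.sum(),cv2.minAreaRect(q[m][:,:2].astype(np.float32)),np.median(q[m][:,2]),'u',np.percentile(u[m],[.5,99.5]),'v',np.percentile(v[m],[.5,99.5]))
to([.633,-.268,.28],-10,17.5)
E
```

```text
time: 9.05
position: [0.503, -0.1416, 0.2708]
tool_rot: [0.234, 2.831, -0.025]
ft_force: [0.1, -0.1, -5.8]
grip_width: 0.225
grip_force: 58.0
gp [ 0.5006 -0.1413  0.2785] z [ 0.2939 -0.0417 -0.9549] ypad yaw 80.5984333248016 tilt 17.269418859809004 F [ 0.1182 -0.1202 -5.8167] T [ 0.2068  0.7341 -0.0035] w 0.22451707055576767 gf 57.99907458946109 q [-0.2299 -0.2277  0.4083  1.9612  0.0873  1.0894  1.5595] t 9.05
lean [(np.int64(3925), np.float64(-1.0), np.float64(-0.04599999999999999)), (np.int64(3735), np.float64(-2.0), np.float64(-0.04599999999999999)), (np.int64(3611), np.float64(0.0), np.float64(-0.04599999999999999)), (np.int64(3072), np.float64(-3.0), np.float64(-0.04599999999999999))]
top n 8542 lx [-0.0486  0.0203] v [-0.0369  0.0377]
plane lean 0.21382203567002475 roll 0.35525059849932955
wrist 2425 ((0.5755367279052734, -0.28205445408821106), (0.1045025885105133, 0.04345928132534027), 80.13904571533203) 0.07750464721211553 u [-0.0756 -0.0329] v [-0.0752  0.0278]
top 2625 ((0.632539689540863, -0.26848000288009644), (0.15162616968154907, 0.15154364705085754), 80.31794738769531) 0.0774778008514434 u [-0.0754  0.0691] v [-0.0752  0.0743]
scene 2369 ((0.6330375075340271, -0.2688332200050354), (0.15218529105186462, 0.15271303057670593), 79.6014404296875) 0.07771888992063958 u [-0.0751  0.0752] v [-0.0759  0.0741]
slide [-0.5761 -0.4301  0.1714] angular [ 0.025  -0.0057  0.0227] t 9.2
```

View pics/w3.png

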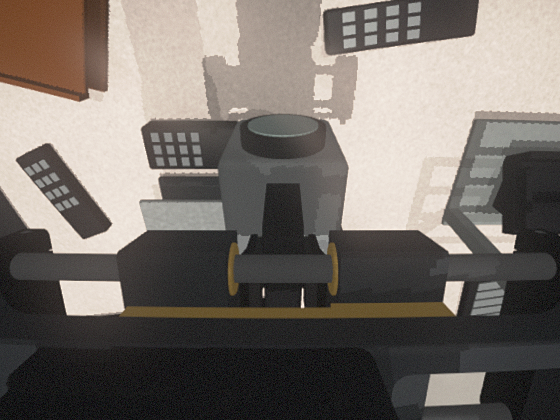

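The lamp hangs upright with its lens at (283,130) facing −x. The riser plate is behind it at (180,215).

```bash
python3 -m inch '[{"slide":[-0.08,-0.06,0.02],"angular":[0,0,0],"claw":-1},{"slide":[-0.18,-0.13,0.05],"angular":[0,0,0],"claw":-1},{"slide":[-0.28,-0.21,0.08],"angular":[0.01,0,0],"claw":-1},{"slide":[-0.38,-0.28,0.11],"angular":[0.02,-0.01,0.02],"claw":-1},{"slide":[-0.46,-0.35,0.14],"angular":[0.025,-0.015,0.023],"claw":-1},{"slide":[-0.52,-0.4,0.16],"angular":[0.025,-0.015,0.023],"claw":-1},{"slide":[-0.55,-0.43,0.17],"angular":[0.025,-0.015,0.023],"claw":-1},{"slide":[-0.55,-0.43,0.17],"angular":[0.025,-0.015,0.023],"claw":-1},{"slide":[-0.55,-0.43,0.17],"angular":[0.025,-0.015,0.023],"claw":-1}]'
python3 - <<'E'
from h import *
now(); s=ctrl.get_state(); im=ctrl.get_image('wrist'); E=ext(im,s); P=cloud(im,E)
g=np.array(s['position'])-.008*R.from_rotvec(s['tool_rot']).as_matrix()[:,2]
lean(P,g,-10)
to([.627,-.2675,.228],-10,17.8)
E
```

```text
time: 10.1
position: [0.6285, -0.2681, 0.2708]
tool_rot: [0.249, 2.822, -0.037]
ft_force: [-0.0, 0.6, -5.2]
grip_width: 0.22
grip_force: 58.0
gp [ 0.6261 -0.2677  0.2785] z [ 0.3002 -0.052  -0.9524] ypad yaw 79.9169468765497 tilt 17.74123976609817 F [-0.0305  0.5906 -5.1947] T [ 0.1915  0.8145 -0.0537] w 0.22005943437318637 gf 57.99957090988755 q [-0.1285  0.1706  0.6008  1.6266 -0.2045  1.0816  1.9155] t 10.1
lean [(np.int64(3954), np.float64(0.0), np.float64(-0.04599999999999999)), (np.int64(3930), np.float64(-1.0), np.float64(-0.04599999999999999)), (np.int64(3433), np.float64(-2.0), np.float64(-0.04599999999999999)), (np.int64(3409), np.float64(1.0), np.float64(-0.04599999999999999))]
top n 8630 lx [-0.0495  0.02  ] v [-0.037   0.0376]
plane lean 0.7415264089694277 roll 0.11616773216029468
slide [0.0587 0.0006 0.1943] angular [ 0.0024 -0.0008 -0.0031] t 10.15
```

```bash
python3 -m inch '[{"slide":[0.01,0,0.03],"angular":[0,0,0],"claw":-1},{"slide":[0.02,0,0.07],"angular":[0,0,0],"claw":-1},{"slide":[0.034,0,0.11],"angular":[0,0,0],"claw":-1},{"slide":[0.046,0,0.15],"angular":[0,0,0],"claw":-1},{"slide":[0.054,0,0.18],"angular":[0,0,0],"claw":-1},{"slide":[0.058,0,0.194],"angular":[0,0,0],"claw":-1},{"slide":[0.058,0,0.194],"angular":[0,0,0],"claw":-1},{"slide":[0.058,0,0.194],"angular":[0,0,0],"claw":-1}]'
python3 -c "
from h import *
now();to([.627,-.2675,.218],-10,17.8)"
```

```text
time: 10.95
position: [0.6302, -0.27, 0.2212]
tool_rot: [0.251, 2.819, -0.039]
ft_force: [-0.3, -0.5, -6.4]
grip_width: 0.226
grip_force: 58.0
gp [ 0.6278 -0.2696  0.2288] z [ 0.3023 -0.0539 -0.9517] ypad yaw 79.83667912173856 tilt 17.88376513273707 F [-0.2591 -0.4951 -6.357 ] T [ 0.1673  0.7304 -0.0271] w 0.2259135769266448 gf 57.9994485899806 q [-0.1173  0.2045  0.5951  1.6934 -0.2373  0.9866  1.9464] t 10.95
slide [0.0177 0.0077 0.0398] angular [-0.0011  0.0028 -0.0054] t 10.95
```

```bash
python3 -m inch '[{"slide":[0.003,0.003,0.008],"angular":[0,0,0],"claw":-1},{"slide":[0.007,0.005,0.016],"angular":[0,0,0],"claw":-1},{"slide":[0.01,0.006,0.022],"angular":[0,0,0],"claw":-1},{"slide":[0.012,0.006,0.028],"angular":[0,0,0],"claw":-1},{"slide":[0.012,0.006,0.028],"angular":[0,0,0],"claw":-1},{"slide":[0.012,0.006,0.028],"angular":[0,0,0],"claw":-1}]'
python3 -m inch '[{"slide":[0.0012,0,0.004],"angular":[0,0,0],"claw":-1},{"slide":[0.0012,0,0.004],"angular":[0,0,0],"claw":-1}]'
python3 -c "
from h import *
now()"
```

```text
time: 11.55
position: [0.6295, -0.2682, 0.2133]
tool_rot: [0.251, 2.82, -0.039]
ft_force: [-0.0, 0.0, -5.3]
grip_width: 0.223
grip_force: 58.0
time: 11.75
position: [0.6295, -0.2682, 0.2121]
tool_rot: [0.251, 2.82, -0.039]
ft_force: [-0.2, -0.6, -6.3]
grip_width: 0.218
grip_force: 58.0
gp [ 0.627  -0.2678  0.2197] z [ 0.3015 -0.0535 -0.9519] ypad yaw 79.84611421797773 tilt 17.833890938383938 F [-0.2183 -0.6181 -6.3314] T [0.1526 0.772  0.043 ] w 0.21796224600824124 gf 57.999419420957565 q [-0.1179  0.2084  0.5929  1.7078 -0.2409  0.9699  1.9485] t 11.75
```

Contact is expected about 2 mm lower, so I'll take small steps.

```bash
for i in 1 2; do python3 -m inch '[{"slide":[0.0012,0,0.004],"angular":[0,0,0],"claw":-1},{"slide":[0.0012,0,0.004],"angular":[0,0,0],"claw":-1}]' | egrep 'position|ft_force'; done
```

```text
position: [0.6295, -0.2681, 0.211]
ft_force: [-0.7, 0.5, -6.1]
position: [0.6299, -0.2683, 0.2108]
ft_force: [-1.3, 1.4, -0.8]
```

```bash
python3 -m inch '[{"slide":[0,0,0],"angular":[0,0,0],"claw":-1},{"slide":[0,0,0],"angular":[0,0,0],"claw":-1},{"slide":[0,0,0],"angular":[0,0,0],"claw":-1}]' 6
python3 - <<'E'
from h import *
now(); s=ctrl.get_state(); im=ctrl.get_image('wrist'); E=ext(im,s); P=cloud(im,E)
g=np.array(s['position'])-.008*R.from_rotvec(s['tool_rot']).as_matrix()[:,2]
lean(P,g,-10)
E
```

```text
time: 12.45
position: [0.6299, -0.2683, 0.2108]
tool_rot: [0.251, 2.819, -0.039]
ft_force: [-0.9, 1.3, -0.9]
grip_width: 0.229
grip_force: 6.0
gp [ 0.6275 -0.2678  0.2184] z [ 0.3027 -0.0536 -0.9516] ypad yaw 79.8469596459004 tilt 17.905627508246887 F [-0.8759  1.2612 -0.883 ] T [0.2889 0.6971 0.0222] w 0.2286345990658506 gf 5.999357920372859 q [-0.1173  0.2096  0.5925  1.7095 -0.2428  0.9661  1.9499] t 12.45
lean [(np.int64(4031), np.float64(0.0), np.float64(-0.04599999999999999)), (np.int64(3823), np.float64(-1.0), np.float64(-0.04599999999999999)), (np.int64(3625), np.float64(1.0), np.float64(-0.04599999999999999)), (np.int64(3193), np.float64(-2.0), np.float64(-0.04599999999999999))]
top n 8599 lx [-0.0492  0.0202] v [-0.0371  0.0376]
plane lean 0.9805482914747613 roll -0.012572322599099137
```

```bash
python3 -m inch '[{"slide":[0,0,0],"angular":[0,0,0],"claw":-0.45},{"slide":[0,0,0],"angular":[0,0,0],"claw":-0.3},{"slide":[0,0,0],"angular":[0,0,0],"claw":-0.1},{"slide":[0,0,0],"angular":[0,0,0],"claw":0.2},{"slide":[0,0,0],"angular":[0,0,0],"claw":0.5},{"slide":[0,0,0],"angular":[0,0,0],"claw":0.5},{"slide":[0,0,0],"angular":[0,0,0],"claw":0.5}]' 6
python3 -m inch '[{"slide":[0,0,-0.03],"angular":[0,0,0],"claw":0.5},{"slide":[0,0,-0.1],"angular":[0,0,0],"claw":0.5},{"slide":[0,0,-0.2],"angular":[0,0,0],"claw":0.5},{"slide":[0,0,-0.35],"angular":[0,0,0],"claw":0.5},{"slide":[0,0,-0.5],"angular":[0,0,0],"claw":0.5},{"slide":[0,0,-0.5],"angular":[0,0,0],"claw":0.5},{"slide":[0,0,-0.5],"angular":[0,0,0],"claw":0.5}]'
python3 - <<'E'
from h import *
now(); s=ctrl.get_state(); im=ctrl.get_image('wrist'); E=ext(im,s); P=cloud(im,E); save(im,'w4.png')
ims={'wrist':P}
for c in ['top','scene']:
    i=ctrl.get_image(c); ims[c]=cloud(i,ext(i)); save(i,c+'4.png')
y=np.radians(-10); C=np.array([.633,-.2685])
for n,P in ims.items():
    q=P.reshape(-1,3); q=q[~np.isnan(q[:,0])]; d=q[:,:2]-C; u=d[:,0]*np.cos(y)+d[:,1]*np.sin(y); v=-d[:,0]*np.sin(y)+d[:,1]*np.cos(y); z=q[:,2]
    b=(abs(u)<.09)&(abs(v)<.09)
    for lo,hi,nm in [(.168,.177,'box top'),(.2,.232,'bar')]:
        m=b&(z>lo)&(z<hi)
        if m.sum()>20: print(n,nm,m.sum(),cv2.minAreaRect(q[m][:,:2].astype(np.float32)),'u',np.percentile(u[m],[1,50,99]),'v',np.percentile(v[m],[1,99]),'z',np.median(z[m]), 'slope',np.linalg.lstsq(np.c_[u[m],v[m],np.ones(m.sum())],z[m],rcond=None)[0][:2])
t=cv2.imread('pics/top4.png')[110:350,100:480]; s2=cv2.imread('pics/scene4.png')[110:360,100:420]
cv2.imwrite('pics/c.png',np.hstack([cv2.resize(t,(420,300)),cv2.resize(s2,(380,300))]))
E
```

```text
time: 13.2
position: [0.6296, -0.2682, 0.2101]
tool_rot: [0.251, 2.82, -0.039]
ft_force: [-0.2, -0.7, 0.2]
grip_width: 0.698
grip_force: 0.0
time: 13.9
position: [0.5919, -0.2621, 0.332]
tool_rot: [0.251, 2.816, -0.039]
ft_force: [0.6, 0.1, -0.2]
grip_width: 0.75
grip_force: 0.0
gp [ 0.5895 -0.2616  0.3396] z [ 0.3057 -0.054  -0.9506] ypad yaw 79.81945682428906 tilt 18.083717807380005 F [ 0.6447  0.1279 -0.2219] T [ 0.1299  0.3917 -0.004 ] w 0.7503617152350788 gf 0.0 q [-0.1601  0.0523  0.606   1.6155 -0.1206  1.1799  1.8627] t 13.9
wrist box top 4107 ((0.6253814697265625, -0.2673017978668213), (0.0789729580283165, 0.10070648789405823), 80.02872467041016) u [-0.052  -0.0137  0.0402] v [-0.0386  0.0383] z 0.17220636866575523 slope [ 0.0116 -0.0004]
wrist bar 1467 ((0.6308853626251221, -0.2682821452617645), (0.020001662895083427, 0.06138639524579048), 79.8963623046875) u [-0.0325 -0.0117  0.0276] v [-0.01    0.0096] z 0.2260225822822455 slope [0.1511 0.0064]
top box top 194 ((0.6323466897010803, -0.2684534192085266), (0.07819555699825287, 0.0869130864739418), 80.02976989746094) u [-0.0411 -0.0043  0.0425] v [-0.0382  0.0375] z 0.17197166860135216 slope [-0.0089  0.0014]
top bar 43 ((0.6317682266235352, -0.2676435708999634), (0.021035829558968544, 0.060949113219976425), 79.8504867553711) u [-0.0312  0.0235  0.029 ] v [-0.0097  0.0111] z 0.22592532478899408 slope [ 0.0501 -0.4559]
scene box top 609 ((0.6257886290550232, -0.26703548431396484), (0.08180155605077744, 0.10391690582036972), 79.74207305908203) u [-0.051   0.0049  0.0435] v [-0.0395  0.0398] z 0.17232957245721514 slope [ 0.0017 -0.006 ]
scene bar 229 ((0.6323704123497009, -0.2681571841239929), (0.022847510874271393, 0.06349372863769531), 79.48725128173828) u [-0.0313  0.0033  0.0304] v [-0.0112  0.0111] z 0.22551747448341564 slope [-0.103   0.2982]
```

View pics/c.png

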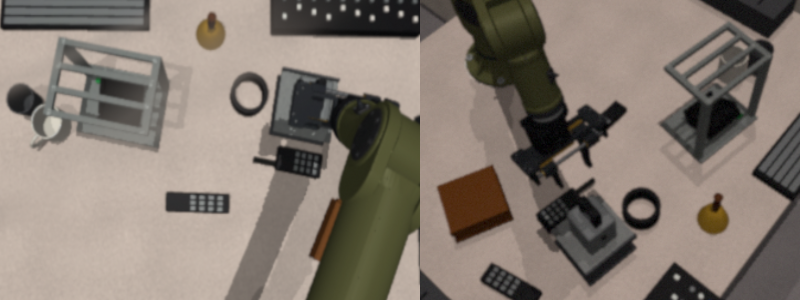

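View pics/w4.png

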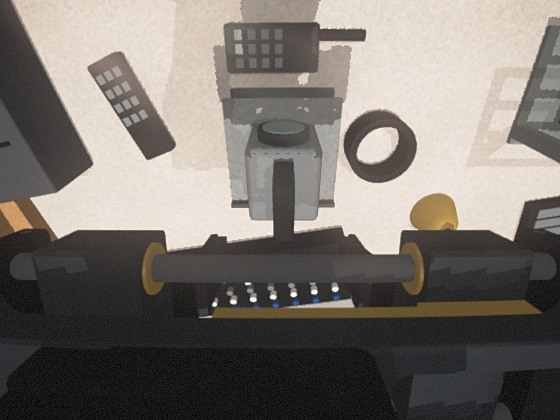

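The lamp stands centred and square within about 1 mm, with its lens at (283,132) facing the open front and radio. The gripper is clear and the bystanders haven't moved.

```bash
python3 -c "
from h import *
print(ctrl.close_job())"
```

```text
the job is handed in; nothing more can be done
None
```

The lamp now stands upright on the grey riser's platform, centred and square to within about 1 mm, with the lens towards the open front. The set-down was gentle, the bystanders look unmoved in the final pictures, and the job was handed in at about 14 s; one joint briefly read 0.001 rad past its lower limit while I was carrying the lamp across.

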